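# Start the wash from the counter switches

### The job

Start a wash with the big coloured switches on the laundry counter: with the fingertips, lightly press the green one (power) and let it spring back, then the blue one (programme) and let it spring back, then press the yellow one (start) and keep it held down: finish while still holding it. Never press the red one (stop), do not pick up, tip or push the switches out of place, and leave everything else on the counter where it stands.

Things in the scene. Friction and masses are not known exactly. Their poses are not given: they have to be found in the camera images.
- green_switch: the power switch: a loose round switch, white base 68 mm across and 18 mm tall on the counter, with a round green push cap on top; 0.3 kg or so, upright; origin at the centre of its underside, z up
- green_top (a point): centre of the flat top of the green cap (58 mm across); 34 mm above the counter when up, goes down with the cap
- green_cap (a joint): how far the green cap is pressed down, m: 0 is up, 0.010 the stop. It switches past 0.003 (kept there about a quarter second) and springs back by itself; the spring takes about 2 N to start, 4 N at 0.003, 8 N at the stop, and the stop is hard. More than 20 N on the switch is too hard
- blue_switch: the programme switch: a loose round switch, white base 68 mm across and 18 mm tall on the counter, with a round blue push cap on top; 0.3 kg or so, upright; origin at the centre of its underside, z up
- blue_top (a point): centre of the flat top of the blue cap (58 mm across); 34 mm above the counter when up, goes down with the cap
- blue_cap (a joint): how far the blue cap is pressed down, m: 0 is up, 0.010 the stop. It switches past 0.003 (kept there about a quarter second) and springs back by itself; the spring takes about 2 N to start, 4 N at 0.003, 8 N at the stop, and the stop is hard. More than 20 N on the switch is too hard
- yellow_switch: the start switch: a loose round switch, white base 68 mm across and 18 mm tall on the counter, with a round yellow push cap on top; 0.3 kg or so, upright; origin at the centre of its underside, z up
- yellow_top (a point): centre of the flat top of the yellow cap (58 mm across); 34 mm above the counter when up, goes down with the cap
- yellow_cap (a joint): how far the yellow cap is pressed down, m: 0 is up, 0.010 the stop. It switches past 0.003 (kept there about a quarter second) and springs back by itself; the spring takes about 2 N to start, 4 N at 0.003, 8 N at the stop, and the stop is hard. More than 20 N on the switch is too hard
- red_switch: the stop switch: a loose round switch, white base 68 mm across and 18 mm tall on the counter, with a round red push cap on top; 0.3 kg or so, upright; origin at the centre of its underside, z up
- red_top (a point): centre of the flat top of the red cap (58 mm across); 34 mm above the counter when up, goes down with the cap
- red_cap (a joint): how far the red cap is pressed down, m: 0 is up, 0.010 the stop. It switches past 0.003 (kept there about a quarter second) and springs back by itself; the spring takes about 2 N to start, 4 N at 0.003, 8 N at the stop, and the stop is hard. More than 20 N on the switch is too hard
- dosing_cup: bystander, leave in place: small open white plastic dosing cup, 60 mm across, 55 mm tall; origin at the centre of its underside
- jar: bystander, leave in place: small clear jar with a steel lid, 56 mm across, 75 mm tall; origin at the centre of its underside
- carton: bystander, leave in place: plain cardboard carton 70 x 120 x 60 mm tall; origin at the centre of its underside
- brush: bystander, leave in place: hand brush lying flat along its x axis, 160 mm long, 20 mm tall
- detergent: bystander, leave in place: white detergent bottle with yellow label and blue cap, 100 mm across, 230 mm tall; origin at the centre of its underside
- sprayer: bystander, leave in place: orange spray bottle with white head, 72 mm across, 216 mm tall; origin at the centre of its underside
- iron: bystander, leave in place: white steam iron with blue handle standing on its soleplate, about 215 x 105 x 130 mm tall
Not all that is in view belongs to the job. Leave any brown, grey or pink look-alike of the green_switch alone.

How it is judged (in metres and radians):
On the way, in this order (a step that is already met when the one before it is completed fails the run):
1. the green cap is pressed past 3 mm by the fingers, the other three being up (value of joint green_cap above 0.003 m and contact force between the fingers and green_switch above 0.5 N and value of joint each of blue_cap, yellow_cap, red_cap below 0.002 m), for 0.2 s.
2. the blue cap is pressed past 3 mm by the fingers, the other three being up (value of joint blue_cap above 0.003 m and contact force between the fingers and blue_switch above 0.5 N and value of joint each of green_cap, yellow_cap, red_cap below 0.002 m), for 0.2 s.
3. the yellow cap is pressed past 3 mm by the fingers, the other three being up (value of joint yellow_cap above 0.003 m and contact force between the fingers and yellow_switch above 0.5 N and value of joint each of green_cap, blue_cap, red_cap below 0.002 m), for 0.3 s.
At the end, for the whole second after the job is handed in: the yellow cap is held down past 3 mm by the fingers with less than 20 N, the green, blue and red caps are up (less than 2 mm down), and all four switches are at rest, flat on the counter, within 20 mm of where they started (all of step 3 and contact force between the fingers and yellow_switch below 20 N and distance of each of green_switch, blue_switch, yellow_switch, red_switch from where it was at the start of the episode below 0.02 m and angle between each of green_switch, blue_switch, yellow_switch, red_switch's own z axis and vertical below 0.1 rad and linear speed of each of green_switch, blue_switch, yellow_switch, red_switch below 0.02 m/s); the arm keeps its last pose, push and grip.
It fails at once if the red switch is pressed (past 3 mm) (value of joint red_cap above 0.003 m).
It fails at once if a switch is pressed with more than 20 N (contact force between any of the fingers, the arm and green_switch above 20 N or contact force between any of the fingers, the arm and blue_switch above 20 N or contact force between any of the fingers, the arm and yellow_switch above 20 N or contact force between any of the fingers, the arm and red_switch above 20 N).
It fails at once if a switch is lifted (over 6 mm), tipped, or pushed more than 20 mm out of place (height (world z) of any of green_switch, blue_switch, yellow_switch, red_switch above 0.006 m or angle between any of green_switch, blue_switch, yellow_switch, red_switch's own z axis and vertical above 0.15 rad or distance of any of green_switch, blue_switch, yellow_switch, red_switch from where it was at the start of the episode above 0.02 m).
It fails at once if another thing on the counter is moved more than 20 mm (distance of any of dosing_cup, jar, carton, brush, detergent, sprayer, iron from where it was at the start of the episode above 0.02 m).
It also fails if it takes over 40 s, if anything falls off the work surface, if the arm or the gripper's body presses on something with over 40 N, if the wrist force passes 120 N, or if a joint passes its speed limit or range.

### The arm

A 6-joint arm with a two-finger parallel gripper is mounted at the origin on the work surface. World frame = base frame: x ahead of the robot, y to its left, z up, the work surface at z = 0. Lengths are in mm, angles in rad, forces in N, time in s.
With the tool pointing down it reaches from about 350 to 875 mm from the base axis. Payload 4.2 kg.
Tool frame: the origin (TCP) lies midway between the tips of the shut fingers; the grasp point (between the pads) lies 19 mm behind it (arm.tcp_to_grasp is the distance from the TCP to the grasp point, in mm); z points along the fingers, y is the line along which they close (so a half turn about z gives the same grasp; the last joint's range is limited). The gripper opens to 85 mm and grips with 20 to 120 N. Pads are 22 mm wide; open, the fingers measure 114 mm over their backs; the gripper's body (76 mm by 85 mm) begins 54 mm behind the grasp point. The pads swing forward as they close: fully open they stand 13 mm farther back than shut.
Start: joints at [-0.902, 0.385, 0.008, 0, -1.194, -0.259], TCP at [249.029, -573.222, 231.312] pointing down, gripper open.
Joint ranges: [-3.14, 3.14], [-1.21, 2.06], [-1.07, 1.41], [-3.16, 2.05], [-2.99, -0.16], [-3.1, 3.1]. Speed limits (rad/s): [2.79, 2.79, 3.14, 3.14, 3.14, 3.14].

### API

Orientations are given as a unit quaternion [x, y, z, w].
In Python, from bench import arm, get_image gives the robot as it stands.
- The arm moves only by the tool drive_tool, never from a script. Its argument "deltas" is a list of rows, each a list of 2 entries, a list of its own where there are three numbers: the shift along the tool's x, y, z in cm, then the turn, a rotation vector about the tool's x, y, z in degrees. In form: [[[x, y, z], [ax, ay, az]], ...]. A call has 1 to 12 rows; each row shifts and turns the commanded pose from where the row before left it, along the tool's axes as they then stand; what a row does not reach is not made up. A row lasts 1/10 s, in which the tool goes at most 50 mm and 8.59 degrees, less where a joint would pass 70% of its speed; a pose out of reach is approached as far as the arm can. A call with a gripper value outside its range is refused whole. "claw" is the finger opening in cm, from 0 to 8.54, set as the call begins (left out, the last holds). The fingers move at their own pace and stop on an object; the grip force is fixed at half the most. Time passes only in rows, so rows that do not move let the fingers close. It gives the time, the measured TCP pose, the force, the opening and the grip force at its end, in the units of the state.
- arm.read_state(): the state, without advancing time (a new reading comes with each control period).
- get_image(name): name is "side" or "top" or "wrist"; returns a dict with "img" (384x512x3 uint8, red, green, blue), "fx", "fy", "cx", "cy" (pixels), "D" ([k1, k2, p1, p2, k3] as OpenCV has them; the pictures are not rectified), "eye" and "orientation" of the camera in the world; the wrist camera has in their place "mount" (4x4, takes a point from camera to tool coordinates, whose origin is the TCP and whose axes are the flange's). Camera axes: x right, y down, z forward; pixel columns grow to the right and rows downward; lengths in mm; the calibration is good to about 2 mm. A picture is of the moment at which its call begins: read the wrist's pose just before it. There is no depth.
- arm.job_done(): hands the job in; it is judged then, once.
The state is a dict: "clock": time; "joints": joint angles; "joint_vel": joint speeds; "joint_efforts": joint torques, N m; "position": TCP position; "ee_rot": TCP orientation; "contact_force": force on the tool from outside, world axes, zero at the start; "wrist_torque": the same for the moment, N m; "gripper_width": finger opening in mm; "grasp_force": force on a finger pad.
Only numpy, scipy, OpenCV 4.12 (cv2) and the standard library are available. Lean on these libraries where they do the work, as an engineer would, in place of code of your own. Each camera call takes 0.05 s, during which the arm holds its last target. There are 200 camera calls.

## Working session

There is one attempt and no reset: what is moved stays moved. The work goes in short steps, Python scripts to look and compute and a tool call to move; the robot and the scene stay as the last step left them, time stands still between calls to the robot, and variables do not carry over. Pictures are saved under pics/ and viewed, at most 10 in all, crops included, and the job is handed in when it is done.

Besides the shell and the picture viewer there is one more tool, called by a JSON object that holds its "method" and its "body". drive_tool: Moves the arm, as the interface text tells. Its arguments: {"type":"object","properties":{"deltas":{"type":"array"},"claw":{"type":"number"}},"required":["deltas"]}

```bash
mkdir -p pics; python3 - <<'E'
from bench import arm,get_image
import cv2,numpy as np
s=arm.read_state();print(s)
for n in("top","side"):
    d=get_image(n);cv2.imwrite(f"pics/{n}0.png",d["img"][:,:,::-1]);np.save(f"{n}.npy",d,allow_pickle=True)
    print(n,{k:v for k,v in d.items() if k!="img"})
E
```

```text
{'clock': 0.0, 'joints': array([-9.02421063e-01,  3.85561701e-01,  6.61016551e-03, -5.47036348e-04,
       -1.19399182e+00, -2.58612034e-01]), 'joint_vel': array([ 8.70517379e-04,  1.18248341e-03,  1.15009283e-05, -7.93211607e-04,
        5.53713342e-04,  2.58026224e-04]), 'joint_efforts': array([-1.97499816e-03, -3.92285478e+01,  1.88401312e+01,  4.18624431e+00,
       -4.63342745e-03, -1.87911502e-05]), 'position': array([ 248.79233608, -572.69880613,  230.20522223]), 'ee_rot': array([-2.03352323e-01,  9.79105007e-01,  1.07391194e-03, -2.52543060e-04]), 'contact_force': array([-0.05913281, -0.41348466, -0.84157335]), 'wrist_torque': array([0.07526155, 0.04910623, 0.01364569]), 'grasp_force': 0.0, 'gripper_width': 85.51185061461847}
top {'fx': 363.60073217677257, 'fy': 363.60073217677257, 'cx': 252.8080928150277, 'cy': 190.6581948615479, 'D': array([-0.07459172,  0.        ,  0.        ,  0.        ,  0.        ]), 'eye': array([ 548.19967833,   11.65969664, 1135.16493176]), 'orientation': array([-0.69898253,  0.71463721, -0.02584476,  0.00700892])}
side {'fx': 405.1879551215358, 'fy': 405.1879551215358, 'cx': 260.296557765551, 'cy': 184.53976672017194, 'D': array([-0.03996417,  0.        ,  0.        ,  0.        ,  0.        ]), 'eye': array([-178.67050757,  738.05780781,  770.93210486]), 'orientation': array([-0.35663725,  0.80643376, -0.43038103,  0.19299388])}
```

View pics/top0.png

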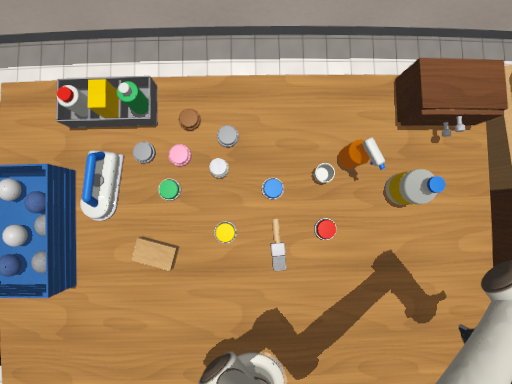

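View pics/side0.png

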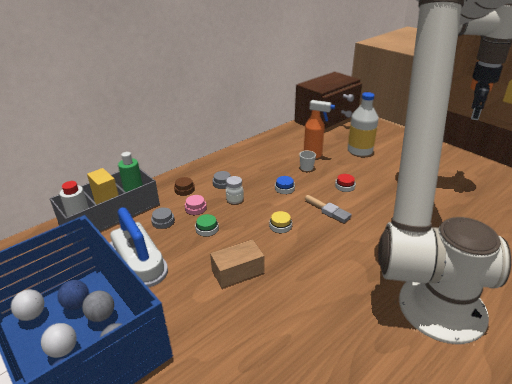

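The top view shows the four switches: green (169,189), blue (273,188), yellow (225,232) and red (326,229). In the side view they are at (207,224), (285,184), (281,221) and (345,182).

These could be mistaken for them (top view):
- **Look-alike switches:** pink (179,155), greys (144,152) and (228,136), brown (189,119).
- **Green:** the bottle cap in the caddy at (127,92).
- **Blue:** the iron handle (92,178), the detergent cap (436,185) and the crate.
- **Yellow:** the box in the caddy (100,95) and the detergent label.

By the description I choose the round coloured caps on white bases.

```bash
cat > h.py <<'E'
import numpy as np,cv2
from scipy.spatial.transform import Rotation as R
def ray(d,px):
    K=np.array([[d["fx"],0,d["cx"]],[0,d["fy"],d["cy"]],[0,0,1]])
    u=cv2.undistortPoints(np.array([[px]],float),K,d["D"])[0,0]
    return d["eye"],R.from_quat(d["orientation"]).apply([*u,1])
def onplane(d,px,z):
    o,v=ray(d,px);return o+v*(z-o[2])/v[2]
def two(a,b):
    A=[];y=[]
    M=np.zeros((3,3));w=np.zeros(3)
    for o,v in(a,b):
        v=v/np.linalg.norm(v);P=np.eye(3)-np.outer(v,v);M+=P;w+=P@o
    return np.linalg.solve(M,w)
H={"green":(50,75),"blue":(102,118),"yellow":(24,34),"red":(0,6)}
def blob(img,c,near,r=16):
    h=cv2.cvtColor(img,cv2.COLOR_RGB2HSV);m=cv2.inRange(h,(H[c][0],130,70),(H[c][1],255,255))
    k=np.zeros_like(m);cv2.circle(k,near,r,255,-1);m&=k
    n,l,s,ce=cv2.connectedComponentsWithStats(m);i=1+np.argmax(s[1:,4]);return ce[i],s[i]
E
python3 - <<'E'
from h import *
t=np.load("top.npy",allow_pickle=True).item();s=np.load("side.npy",allow_pickle=True).item()
N={"green":((169,189),(207,224)),"blue":((273,188),(285,184)),"yellow":((225,232),(281,221)),"red":((326,229),(345,182))}
for c,(a,b) in N.items():
    pa,sa=blob(t["img"],c,a);pb,sb=blob(s["img"],c,b)
    print(c,pa.round(1),sa[2:],pb.round(1),sb[2:],"top",onplane(t,pa,33).round(1),"side",onplane(s,pb,31).round(1),"tri",two(ray(t,pa),ray(s,pb)).round(1))
for n,p,z in(("jar",(219,168),75),("cup",(324,173),55),("brush",(276,231),20),("brushend",(278,268),20),("sprayer",(355,155),150),("carton",(155,253),60),("pink",(179,155),34)):print(n,onplane(t,p,z).round())
cv2.imwrite("pics/crop.png",cv2.resize(t["img"][105:285,120:360,::-1],None,fx=3,fy=3,interpolation=cv2.INTER_CUBIC))
E
```

```text
green [168.4 189.1] [ 18  19 275] [205.8 222. ] [ 19  15 236] top [609.2 237.4  33. ] side [607.5 243.5  31. ] tri [610.6 239.8  26.9]
blue [272.6 188. ] [ 19  19 276] [284.4 181.8] [ 17  13 173] top [605.8 -78.6  33. ] side [603.4 -73.9  31. ] tri [606.7 -78.5  27.4]
yellow [224.9 232.1] [ 19  19 291] [280.4 216.7] [ 18  11 158] top [475.8  68.7  33. ] side [479.  67.  31.] tri [476.2  69.1  33.7]
red [326.  228.9] [ 19  19 287] [345.5 179.4] [ 18  12 176] top [ 477.7 -238.9   33. ] side [ 475.5 -235.2   31. ] tri [ 477.8 -239.7   28. ]
jar [666.  80.  75.]
cup [ 647. -233.   55.]
brush [474. -87.  20.]
brushend [361. -90.  20.]
sprayer [ 686. -300.  150.]
carton [421. 274.  60.]
pink [712. 204.  34.]
```

View pics/crop.png

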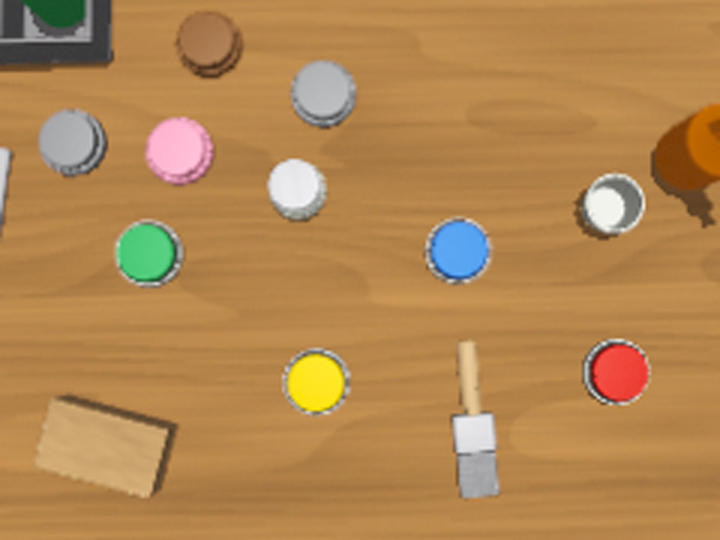

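The crop confirms the choice: clean green, blue and yellow discs on white rims, with the pink, grey and brown look-alikes set apart. The measured heights of 27–34 mm fit the 34 mm given. I'll move towards the spot above green with the fingers shut.

{"method": "drive_tool", "body": {"deltas": [[[-3.2, 3, 0.4], [0, 0, 0]], [[-3.2, 3, 0.4], [0, 0, 0]], [[-3.2, 3, 0.4], [0, 0, 0]], [[-3.2, 3, 0.4], [0, 0, 0]], [[-3.2, 3, 0.4], [0, 0, 0]], [[-3.2, 3, 0.4], [0, 0, 0]], [[-3.2, 3, 0.4], [0, 0, 0]], [[-3.2, 3, 0.4], [0, 0, 0]], [[-3.2, 3, 0.4], [0, 0, 0]], [[-3.2, 3, 0.4], [0, 0, 0]]], "claw": 0}}

```text
clock: 1.1
position: [423.1, -168.8, 191.1]
ee_rot: [-0.203, 0.979, 0.0, -0.0]
contact_force: [0.8, -0.5, -0.3]
gripper_width: 0.5
grasp_force: 0.0
```

{"method": "drive_tool", "body": {"deltas": [[[-3.2, 3, 0.6], [0, 0, 0]], [[-3.2, 3, 0.6], [0, 0, 0]], [[-3.2, 3, 0.6], [0, 0, 0]], [[-3.2, 3, 0.6], [0, 0, 0]], [[-3.2, 3, 0.6], [0, 0, 0]], [[-3.2, 3, 0.6], [0, 0, 0]], [[-3.2, 3, 0.6], [0, 0, 0]], [[-3.2, 3, 0.6], [0, 0, 0]], [[-3.2, 3, 0.6], [0, 0, 0]], [[-1, 0, 0], [0, 0, 0]], [[0, 0, 0], [0, 0, 0]], [[0, 0, 0], [0, 0, 0]]]}}

```text
clock: 2.3
position: [588.1, 194.9, 136.8]
ee_rot: [-0.203, 0.979, -0.0, -0.001]
contact_force: [-0.2, -0.6, -0.6]
gripper_width: -0.5
grasp_force: 0.0
```

```bash
cat > w.py <<'E'
import sys
from h import *
from bench import arm,get_image
def wrist(name):
    s=arm.read_state();d=get_image("wrist");cv2.imwrite(f"pics/{name}.png",d["img"][:,:,::-1])
    T=np.eye(4);T[:3,:3]=R.from_quat(s["ee_rot"]).as_matrix();T[:3,3]=s["position"];T=T@d["mount"]
    d["eye"]=T[:3,3];d["orientation"]=R.from_matrix(T[:3,:3]).as_quat();return s,d
def find(name,c,guess):
    s,d=wrist(name)
    h=cv2.cvtColor(d["img"],cv2.COLOR_RGB2HSV);m=cv2.inRange(h,(H[c][0],130,60),(H[c][1],255,255))
    n,l,st,ce=cv2.connectedComponentsWithStats(m)
    P=[(onplane(d,p,34),p,q) for p,q in zip(ce[1:],st[1:]) if q[4]>150]
    for p,px,q in P:print(c,p.round(1),px.round(),q)
    rt=R.from_quat(s["ee_rot"])
    p=min(P,key=lambda a:np.hypot(*(a[0]-guess)[:2]))[0]
    print("pos",s["position"].round(1),"move tool cm",(rt.inv().apply(p-s["position"])/10).round(2))
E
python3 -c "
from w import *
find('w1','green',np.array([609,238,34]))"
```

```text
green [606.3 240.2  34. ] [292. 226.] [ 261  198   61   60 2642]
pos [588.1 194.9 136.8] move tool cm [-3.5   3.43 10.28]
```

View pics/w1.png

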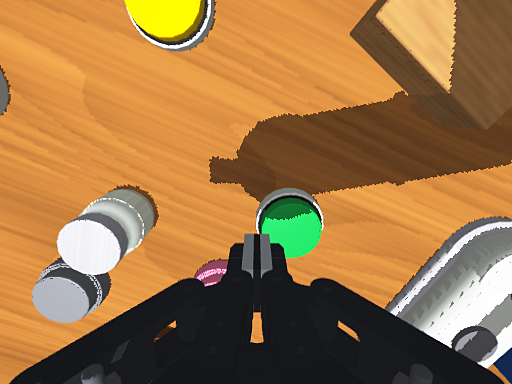

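The wrist view shows the whole green cap at about (292,227), just ahead of the shut fingertips. Cast onto the cap plane, that agrees with the top view within 3 mm.

{"method": "drive_tool", "body": {"deltas": [[[-1.75, 1.7, 0], [0, 0, 0]], [[-1.75, 1.7, 1], [0, 0, 0]], [[0, 0, 2], [0, 0, 0]], [[0, 0, 2], [0, 0, 0]], [[0, 0, 2], [0, 0, 0]], [[0, 0, 1], [0, 0, 0]], [[0, 0, 0], [0, 0, 0]], [[0, 0, 0], [0, 0, 0]], [[0, 0, 0], [0, 0, 0]]]}}

```text
clock: 3.25
position: [608.1, 241.1, 58.9]
ee_rot: [-0.203, 0.979, 0.0, 0.001]
contact_force: [-0.1, -0.7, -0.0]
gripper_width: 0.3
grasp_force: 0.0
```

{"method": "drive_tool", "body": {"deltas": [[[0, 0, 0.7], [0, 0, 0]], [[0, 0, 0.7], [0, 0, 0]], [[0, 0, 0.5], [0, 0, 0]], [[0, 0, 0.3], [0, 0, 0]], [[0, 0, 0.3], [0, 0, 0]], [[0, 0, 0.2], [0, 0, 0]], [[0, 0, 0.2], [0, 0, 0]], [[0, 0, 0], [0, 0, 0]], [[0, 0, 0], [0, 0, 0]]]}}

```text
clock: 4.15
position: [607.0, 240.7, 28.7]
ee_rot: [-0.203, 0.979, -0.0, -0.0]
contact_force: [-3.3, -1.1, 5.0]
gripper_width: 0.1
grasp_force: 2.6
```

{"method": "drive_tool", "body": {"deltas": [[[0, 0, 0.1], [0, 0, 0]], [[0, 0, 0], [0, 0, 0]], [[0, 0, 0], [0, 0, 0]], [[0, 0, 0], [0, 0, 0]], [[0, 0, 0], [0, 0, 0]]]}}

```text
clock: 4.65
position: [607.0, 240.8, 27.9]
ee_rot: [-0.204, 0.979, -0.0, -0.0]
contact_force: [-3.8, -1.2, 5.1]
gripper_width: -0.1
grasp_force: 2.8
```

{"method": "drive_tool", "body": {"deltas": [[[0, 0, -0.4], [0, 0, 0]], [[0, 0, -1.1], [0, 0, 0]], [[0, 0, -3], [0, 0, 0]], [[0, 0, -3.5], [0, 0, 0]], [[0.8, -1.8, -3], [0, 0, 0]], [[1.6, -3.6, 0], [0, 0, 0]], [[1.6, -3.6, 0], [0, 0, 0]], [[1.6, -3.6, 0], [0, 0, 0]], [[1.6, -3.6, 0], [0, 0, 0]], [[1.6, -3.6, 0], [0, 0, 0]], [[1.6, -3.6, 0], [0, 0, 0]], [[1.6, -3.6, 0], [0, 0, 0]]]}}

```text
clock: 5.85
position: [605.4, -56.0, 138.0]
ee_rot: [-0.204, 0.979, -0.0, 0.001]
contact_force: [-0.0, 0.0, -0.0]
gripper_width: -0.2
grasp_force: 0.0
```

{"method": "drive_tool", "body": {"deltas": [[[0, 0, 0], [0, 0, 0]], [[0, 0, 0], [0, 0, 0]], [[0, 0, 0], [0, 0, 0]]]}}

```text
clock: 6.15
position: [605.3, -53.9, 137.6]
ee_rot: [-0.204, 0.979, 0.0, 0.001]
contact_force: [-0.2, 0.1, 0.4]
gripper_width: -0.2
grasp_force: 0.0
```

```bash
python3 -c "
from w import *
find('w2','blue',np.array([606,-78,34]))
d=get_image('top');t=np.load('top.npy',allow_pickle=True).item()
for n in (t,d):
  try: print(blob(n['img'],'green',(169,189)))
  except Exception as e: print(e)
"
```

```text
blue [606.3 -76.   34. ] [232. 182.] [ 199  148   64   64 2825]
pos [605.3 -53.9 137.6] move tool cm [ 0.8  -2.06 10.36]
(array([168.40363636, 189.14181818]), array([160, 180,  18,  19, 275], dtype=int32))
(array([160. , 185.5]), array([160, 185,   1,   2,   2], dtype=int32))
```

{"method": "drive_tool", "body": {"deltas": [[[0.9, -2.2, 0], [0, 0, 0]], [[0, 0, 2], [0, 0, 0]], [[0, 0, 3], [0, 0, 0]], [[0, 0, 2], [0, 0, 0]], [[0, 0, 1], [0, 0, 0]], [[0, 0, 0.7], [0, 0, 0]], [[0, 0, 0.5], [0, 0, 0]], [[0, 0, 0.3], [0, 0, 0]], [[0, 0, 0], [0, 0, 0]], [[0, 0, 0], [0, 0, 0]]]}}

```text
clock: 7.25
position: [605.8, -78.3, 43.0]
ee_rot: [-0.204, 0.979, -0.0, 0.001]
contact_force: [0.5, 0.3, 0.1]
gripper_width: 0.1
grasp_force: 0.0
```

```bash
python3 -c "
from h import *
from bench import get_image
t=np.load('side.npy',allow_pickle=True).item()
for d in (t,get_image('side')):
  print(blob(d['img'],'green',(206,222)),blob(d['img'],'yellow',(281,217)))
"
```

```text
(array([205.79661017, 221.95762712]), array([197, 215,  19,  15, 236], dtype=int32)) (array([280.44936709, 216.74050633]), array([272, 212,  18,  11, 158], dtype=int32))
(array([205.9       , 221.92083333]), array([197, 215,  19,  15, 240], dtype=int32)) (array([273. , 215.5]), array([273, 215,   1,   2,   2], dtype=int32))
```

Green is unmoved and back up. Next I press blue.

{"method": "drive_tool", "body": {"deltas": [[[0, 0, 0.5], [0, 0, 0]], [[0, 0, 0.4], [0, 0, 0]], [[0, 0, 0.2], [0, 0, 0]], [[0, 0, 0.2], [0, 0, 0]], [[0, 0, 0.2], [0, 0, 0]], [[0, 0, 0], [0, 0, 0]], [[0, 0, 0], [0, 0, 0]], [[0, 0, 0], [0, 0, 0]], [[0, 0, 0], [0, 0, 0]], [[0, 0, 0], [0, 0, 0]]]}}

```text
clock: 8.3
position: [605.5, -78.3, 27.9]
ee_rot: [-0.204, 0.979, -0.0, 0.0]
contact_force: [-1.9, -0.2, 6.1]
gripper_width: -0.0
grasp_force: 2.8
```

{"method": "drive_tool", "body": {"deltas": [[[0, 0, -0.4], [0, 0, 0]], [[0, 0, -1.1], [0, 0, 0]], [[0, 0, -3], [0, 0, 0]], [[0, 0, -3.5], [0, 0, 0]], [[0, 0, -3], [0, 0, 0]], [[1.2, 3.2, 0], [0, 0, 0]], [[1.2, 3.2, 0], [0, 0, 0]], [[1.2, 3.2, 0], [0, 0, 0]], [[1.2, 3.2, 0], [0, 0, 0]], [[0.6, 3.2, 0], [0, 0, 0]], [[0, 0, 0], [0, 0, 0]], [[0, 0, 0], [0, 0, 0]]]}}

```text
clock: 9.5
position: [491.9, 47.4, 137.7]
ee_rot: [-0.204, 0.979, 0.0, 0.0]
contact_force: [-0.4, -0.2, -0.2]
gripper_width: 0.1
grasp_force: 0.0
```

```bash
python3 -c "
from w import *
find('w3','yellow',np.array([476,69,34]))
t=np.load('top.npy',allow_pickle=True).item();d=get_image('top')
for n in (t,d): print(blob(n['img'],'blue',(273,188)))
"
```

```text
yellow [474.   70.2  34. ] [287. 182.] [ 255  151   64   63 3106]
pos [491.9  47.4 137.7] move tool cm [ 0.74  2.8  10.37]
(array([272.58695652, 188.0326087 ]), array([264, 179,  19,  19, 276], dtype=int32))
(array([272.58695652, 188.0326087 ]), array([264, 179,  19,  19, 276], dtype=int32))
```

Blue has not moved. Yellow agrees between the two cameras within 2 mm.

{"method": "drive_tool", "body": {"deltas": [[[0.7, 2.7, 0], [0, 0, 0]], [[0, 0, 2], [0, 0, 0]], [[0, 0, 3], [0, 0, 0]], [[0, 0, 2], [0, 0, 0]], [[0, 0, 1], [0, 0, 0]], [[0, 0, 0.7], [0, 0, 0]], [[0, 0, 0.5], [0, 0, 0]], [[0, 0, 0.3], [0, 0, 0]], [[0, 0, 0], [0, 0, 0]], [[0, 0, 0], [0, 0, 0]]]}}

```text
clock: 10.6
position: [475.3, 69.1, 42.8]
ee_rot: [-0.204, 0.979, 0.0, 0.001]
contact_force: [-0.5, 0.5, -0.1]
gripper_width: 0.0
grasp_force: 0.0
```

{"method": "drive_tool", "body": {"deltas": [[[0, 0, 0.5], [0, 0, 0]], [[0, 0, 0.4], [0, 0, 0]], [[0, 0, 0.2], [0, 0, 0]], [[0, 0, 0.2], [0, 0, 0]], [[0, 0, 0.2], [0, 0, 0]], [[0, 0, 0], [0, 0, 0]], [[0, 0, 0], [0, 0, 0]], [[0, 0, 0], [0, 0, 0]], [[0, 0, 0], [0, 0, 0]], [[0, 0, 0], [0, 0, 0]], [[0, 0, 0], [0, 0, 0]]]}}

```text
clock: 11.7
position: [475.1, 69.1, 27.7]
ee_rot: [-0.204, 0.979, 0.0, 0.0]
contact_force: [-1.9, -0.0, 5.8]
gripper_width: 0.2
grasp_force: 2.9
```

```bash
python3 -c "
from bench import arm
print(arm.read_state()['contact_force']);print(arm.job_done())"
```

```text
[-1.89145257 -0.03252184  5.84930716]
the job is handed in; nothing more can be done
None
```

I pressed and released green, then blue, then pressed yellow and handed the job in at about 11.7 s while still holding it about 6 mm down with about 6 N. Red and the other items were never approached, and no verdict came back on hand-in.

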